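Ease the casing seam with the taper blade and hold it

ROBOT

A 6-joint arm with a two-finger parallel gripper is mounted at the origin on the work surface. World frame = base frame: x ahead of the robot, y to its left, z up, the work surface at z = 0. Lengths are in m, angles in rad, forces in N, time in s.
With the tool pointing down it reaches from about 0.35 to 0.95 m from the base axis. Payload 17.4 kg.
Tool frame: the origin (TCP) lies on the centre line of the jaws, within the pads' length; the fingertips stand 17 mm ahead of it and the grasp point (between the pads) lies 2 mm behind it (ctrl.tcp_to_tips is the z of the fingertips in the tool frame, in m); z points along the fingers, y is the line along which they close (so a half turn about z gives the same grasp; the last joint's range is limited). The gripper opens to 93 mm and grips with 3 to 60 N. Pads are 15 mm wide; open, the fingers measure 128 mm over their backs; the gripper's body (75 mm by 188 mm) begins 65 mm behind the grasp point.
Start: joints at [-1.167, 0.116, 1.442, -0, 1.584, -0.038], TCP at [0.289, -0.61, 0.236] pointing down, gripper open.
Joint ranges: [-2.83, 2.83], [-0.83, 2.19], [0.07, 2.5], [-1.14, 4.28], [0.01, 3], [-2.97, 2.97]. Speed limits (rad/s): [1.89, 1.89, 2.22, 3.14, 3.14, 3.14].

INTERFACE

Orientations are given as [roll, pitch, yaw] about the fixed x, y, z axes, in that order (R = Rz(yaw) Ry(pitch) Rx(roll)).
In Python, from plant import ctrl, imaging, workorder gives the robot as it stands (ctrl), with the cameras (imaging) and the job (workorder).
- The arm moves only by the shell command python3 steer.py [FORCE], which reads ROWS from standard input. ROWS is a JSON list of rows, 1 to 12 of them, each written [[dx, dy, dz], [rx, ry, rz], opening]: dx, dy, dz in shares of the most that a row can go, 1 being 50 mm, then a rotation vector rx, ry, rz in a scale on which 1.0 is 2 pi rad, then the opening from 0.0 (shut) to 1.0 (fully open); each row shifts and turns the commanded pose from where the row before left it, along the tool's axes as they then stand; what a row does not reach is not made up. A row lasts 1/10 s, in which the tool goes at most 0.05 m and 0.15 rad, less where a joint would pass 70% of its speed; a pose out of reach is approached as far as the arm can. The fingers move at their own pace and stop on an object; FORCE is the grip in N (left out, the last holds). Time passes only in rows, so rows that do not move let the fingers close. It prints the time, the measured TCP pose, the force, the opening and the grip force at its end. Input that does not fit is refused with a message, and nothing moves.
- ctrl.get_state(): the state, without advancing time (a new reading comes with each control period).
- imaging.camera(name): name is "side" or "top"; returns the picture (480x640x3 uint8, blue, green, red); there is no depth.
- imaging.camera_params(name): a dict with "fx", "fy", "cx", "cy" (pixels), "rvec" (rotation vector, rad) and "tvec" (3), from world to camera coordinates, as OpenCV has them. Camera axes: x right, y down, z forward; pixel columns grow to the right and rows downward; lengths in m; the calibration is good to about 2 mm. A picture is of the moment at which its call begins. camera_params takes no time and is no camera call.
- workorder.close_job(): hands the job in; it is judged then, once.
The state is a dict: "time": time; "joints": joint angles; "dq": joint speeds; "joint_torque": joint torques, N m; "tool_pos": TCP position; "tcp_rot": TCP orientation; "force": force on the tool from outside, world axes, zero at the start; "ft_torque": the same for the moment, N m; "width": opening from 0.0 (shut) to 1.0 (fully open); "grip_force": force on a finger pad.
Only numpy, scipy, OpenCV 4.12 (cv2) and the standard library are available. Lean on these libraries where they do the work, as an engineer would, in place of code of your own. Each camera call takes 0.05 s, during which the arm holds its last target. There are 200 camera calls.

TASK

Lift the taper blade (the one with the wide flat handle) out of the tool rack and slide it straight down, point first, into the middle of the open seam on top of the hair dryer casing until it drags snugly on both halves, without spreading the halves more than about 2 mm. Finish holding the blade in the gripper, upright and still at that depth: do not let go. Touch the casing with nothing but the blade, and leave the other tools and the things on the table alone.

Things in the scene. Friction and masses are not known exactly. Their poses are not given: they have to be found in the camera images.
- blade: Taper blade, loose, about 70 g, upright in a rack slot. Black handle block 22 (its x) by 44 (y) by 45 mm high, gripped across the 22; below it a steel wedge 30 mm wide (y), 58 mm long, 2.5 mm thick (x) at its lower end, growing evenly by 0.16 mm per mm to 11.8 mm under the handle. Origin: centre of the handle's underside, which rests on the rack; z up, x across the thickness.
- blade_tip (a point): Centre of the blade's lower end, 58 mm below the blade's origin.
- rack: Fixed plywood tool rack, 60 (x) by 246 (y) by 80 mm high: a board on two ends, with three slots 14 (x) by 36 mm (y) in a row along its y, 75 mm apart, the middle one at its centre, open below. Three tools hang in them by their handles, in any order, their x along the rack's x. Origin: centre of its underside, z up.
- awl: Loose awl in another slot: round black handle up to 30 mm across, 45 mm high, on a 30 mm square foot; not needed. Origin: centre of the handle's underside.
- nutdriver: Loose nut driver in another slot: square black handle 24 by 24 mm, 35 mm high; not needed. Origin: centre of the handle's underside.
- cradle: Fixed wooden cradle, 110 by 170 mm, carrying the casing: a rosy grey hair dryer barrel 150 mm long (y) with a 36 mm dark nozzle at its -y end, about 85 mm across, its lengthwise seam upward, its highest point about 115 mm above the table. Origin: centre of the cradle's underside; y along the seam, x across it.
- chassis: Inner frame of the casing; both halves sit on it. It slides in the cradle sideways (x, across the seam), up to 6 mm either way under about 1 N, so the casing centres itself on a blade. Origin: in the seam at mid length, level with the tops of the two mating faces, 106 mm above the table; x across the seam, y along it, z up.
- half_a: Casing half on the chassis's -x side. Its mating face is upright, 110 mm long, 30 mm deep, with an 8 mm high lip above it flaring outward by 4 mm. Origin: top edge of that face at mid length; it lies 2.25 to 5.25 mm to the -x side of the chassis's origin, different each time, and stays there. The seam is thus 4.5 to 7.5 mm wide at the start.
- half_b: Casing half on the chassis's +x side, mirror of half_a, on a spring of 5 N per mm. Origin: top edge of its mating face at mid length: 2.25 mm to the +x side of the chassis's origin, plus what the blade spreads the halves (stop at 6 mm). The blade meets both faces with its tip 12 to 32 mm below their tops; each 6 mm deeper spreads the halves 1 mm more; the drag is some 5 to 8 N per mm spread.
- mug: White mug, 76 mm across and 85 mm high, standing by; to be left alone. Origin: centre of its underside.
- parts_dish: Small grey two-compartment dish, 80 by 110 by 25 mm; to be left alone. Origin: centre of its underside.
- case: Black spectacle case, 60 by 150 by 35 mm; to be left alone. Origin: centre of its underside.

How it is judged:
On the way:
1. the blade is lifted clear of the rack in the gripper (height (world z) of blade_tip above 0.085 m and contact force between the fingers and blade above 1 N), for 0.2 s.
At the end, for the whole second after the job is handed in: The blade, held by the fingers (over 2 N) and still (under 10 mm/s), stands in the seam within 15 mm of its middle, 8 to 48 mm deep, upright and in line within 8 degrees, off the rack, pressing each half with over 1 N and spreading them by 0.3 to 2.5 mm (x of half_b in the frame of chassis between 0.00255 and 0.00475 m and contact force between blade and half_a above 1 N and contact force between blade and half_b above 1 N and y of blade_tip in the frame of chassis between -0.015 and 0.015 m and z of blade_tip in the frame of chassis between -0.048 and -0.008 m and angle between blade's own z axis and vertical below 0.14 rad and angle between the x axis of blade and the x axis of chassis, either way round below 0.14 rad and contact force between the fingers and blade above 2 N and linear speed of blade below 0.01 m/s and contact force between blade and rack below 0.1 N); the arm keeps its last pose, push and grip.
It fails at once if the casing is forced: the halves are spread by more than 3.5 mm (x of half_b in the frame of chassis above 0.00575 m).
It fails at once if the gripper or arm presses on the casing or its cradle (contact force between the arm and cradle above 2 N).
It fails at once if the gripper's fingers press on the casing or its cradle (contact force between the fingers and cradle above 2 N).
It fails at once if another tool is pulled from its slot or knocked over (distance of any of awl, nutdriver from where it was at the start of the episode above 0.02 m).
It fails at once if a bystander is disturbed (distance of any of mug, parts_dish, case from where it was at the start of the episode above 0.03 m).
It also fails if it takes over 42 s, if anything falls off the work surface, if the arm or the gripper's body presses on something with over 40 N, if the wrist force passes 120 N, or if a joint passes its speed limit or range.

## Working session

There is one attempt and no reset: what is moved stays moved. The work goes in short steps, Python scripts to look and compute and a shell command to move; the robot and the scene stay as the last step left them, time stands still between calls to the robot, and variables do not carry over. Pictures are saved under pics/ and viewed, at most 10 in all, crops included, and the job is handed in when it is done.

```bash
ls; mkdir -p pics; python3 - <<'E'
from plant import ctrl, imaging, workorder
import cv2
for n in("top","side"):
    cv2.imwrite(f"pics/{n}0.png",imaging.camera(n)); print(n,imaging.camera_params(n))
s=ctrl.get_state();print(s["time"],s["tool_pos"],s["tcp_rot"],s["force"],ctrl.tcp_to_tips)
E
```

```text
pics
plant.py
steer.py
top {'fx': 449.69979669112854, 'fy': 449.69979669112854, 'cx': 332.86412929529945, 'cy': 247.38558102678616, 'rvec': array([ 2.08398532, -2.13928798,  0.21181744]), 'tvec': array([-0.11318001,  0.57621523,  1.20446742])}
side {'fx': 622.8374495858579, 'fy': 622.8374495858579, 'cx': 319.7337961511467, 'cy': 243.0157222224681, 'rvec': array([ 0.27068996, -2.72083751,  1.396439  ]), 'tvec': array([0.53081768, 0.22260857, 1.20432889])}
0.1 [ 0.28855986 -0.61003761  0.2349907 ] [-3.14057157e+00 -6.13041383e-05  4.41823344e-01] [ 0.48144858 -1.72174841  0.7465419 ] 0.017
```

View pics/top0.png

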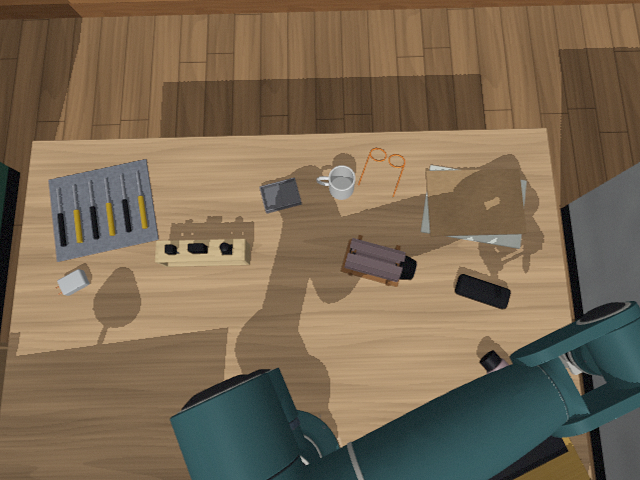

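View pics/side0.png

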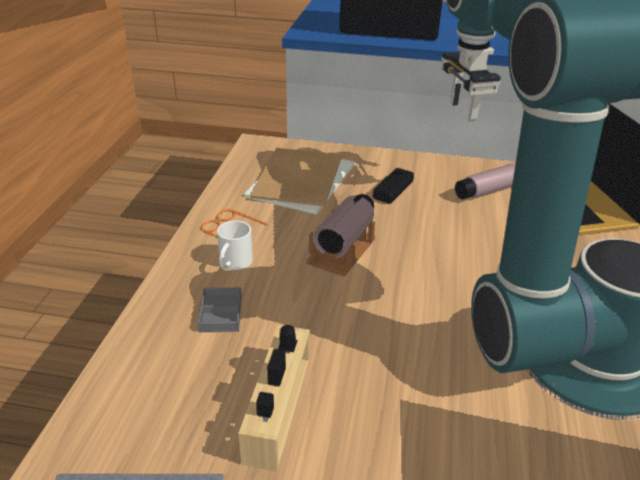

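The top view shows the rack around (203,252), with the handles at (171,250), (198,249) and (226,249). The casing is near (378,260), with its nozzle at (407,267). In the side view the handles are at (288,338), (277,367) and (265,404), and the casing is at (345,225). The middle handle looks widest. I'll zoom in to check.

```bash
python3 - <<'E'
import cv2,numpy as np
t=cv2.imread("pics/top0.png");s=cv2.imread("pics/side0.png")
def c(im,x,y,w,h,W=400,H=300):
    return cv2.resize(im[y:y+h,x:x+w],(W,H),interpolation=cv2.INTER_CUBIC)
im=np.vstack([np.hstack([c(t,150,215,100,75),c(t,330,225,100,75)]),np.hstack([c(s,190,320,200,150),c(s,280,180,133,100)])])
im=cv2.convertScaleAbs(im,alpha=1.6,beta=10)
cv2.imwrite("pics/zoom.png",im)
E
```

```text
(no output)
```

View pics/zoom.png

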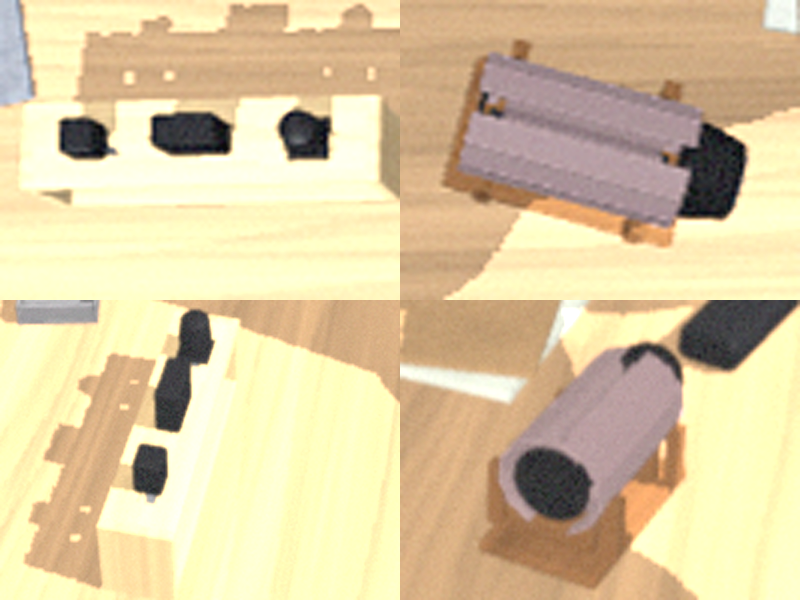

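The zoom confirms that the middle handle, near top (198,249) and side (277,367), is the wide one, so that's the blade. The seam is the dark groove in the top view from about (451,250)/4 to (505,264), i.e. crop (485,105) to (675,157), and the nozzle is toward image right. Next I'll measure all three handles and the seam.

```bash
cat > h.py <<'E'
import cv2,numpy as np
from plant import ctrl, imaging, workorder
P={n:imaging.camera_params(n) for n in("top","side")}
def K(p): return np.array([[p["fx"],0,p["cx"]],[0,p["fy"],p["cy"]],[0,0,1.]])
def M(n):
    p=P[n];return K(p)@np.hstack([cv2.Rodrigues(p["rvec"])[0],p["tvec"].reshape(3,1)])
def plane(n,uv,z):
    m=M(n);H=np.linalg.inv(np.c_[m[:,0],m[:,1],m[:,2]*z+m[:,3]])
    return cv2.perspectiveTransform(np.float64(uv).reshape(-1,1,2),H)[:,0]
def tri(a,b):
    X=cv2.triangulatePoints(M("top"),M("side"),np.float64(a),np.float64(b))[:,0];return X[:3]/X[3]
def proj(n,X):
    p=P[n];return cv2.projectPoints(np.float64(X).reshape(-1,1,3),p["rvec"],p["tvec"],K(p),None)[0][:,0]
def blobs(mask,roi,amin=20):
    x,y,w,h=roi;m=np.zeros_like(mask);m[y:y+h,x:x+w]=mask[y:y+h,x:x+w]
    n,l,st,c=cv2.connectedComponentsWithStats(m.astype(np.uint8))
    return [(c[i],st[i][4],l==i) for i in range(1,n) if st[i][4]>=amin]
E
python3 - <<'E'
from h import *
t=cv2.imread("pics/top0.png");s=cv2.imread("pics/side0.png")
bt=sorted(blobs(t.max(2)<50,(150,235,100,35)),key=lambda b:b[0][0])
bs=sorted(blobs(s.max(2)<50,(245,320,60,105)),key=lambda b:-b[0][1])
X=[tri(a[0],b[0]) for a,b in zip(bt,bs)]
for a,b,x in zip(bt,bs,X): print(a[0],a[1],b[0],b[1],x)
d=X[0]-X[-1];print("rack y dir",np.degrees(np.arctan2(d[1],d[0])),[np.linalg.norm(X[i]-X[i+1]) for i in range(len(X)-1)])
print(len(bt),len(bs))
# casing
hsv=cv2.cvtColor(t,cv2.COLOR_BGR2HSV)
roi=t[245:275,340:420]
for v in range(236,290,1):
    print(v,' '.join('%3d'%x for x in t[v,340:420:2].sum(1)//3))
print(t[250,380],t[265,380])
E
```

```text
[170.24242424 249.05050505] 99 [264.6116208 404.4617737] 327 [0.57075902 0.31493064 0.09700868]
[197.03508772 247.76608187] 171 [280.6654321  355.12839506] 810 [0.56502185 0.23301049 0.12521511]
rack y dir 85.9939053430945 [np.float64(0.08682988253119057)]
3 2
236  97  94  91  94  94  93  95  98  95  75  63  70  96  98  98  94  96  97  93  94  95  93  93  95  93  95  96  92  95  96  99  94 104 101 100 100 100  99  99 100
237  94  97  98  95  97  96  97  96  98  74  62  80  98  96  96  97  97  98  98  99  99  96  98  99  99 101 101  97 100 100 101 101 102  99  99 100 101  98 101 100
238 101  98  96 103  99  97  91  85 100  73  58  91  97  99 101  98 101 100 101  98  98 102 101 103 100 103 101 101 102 101 100  98 101 102 102  99 102 101  99  99
239  99 100  98  96  96  76  78  79  98  67  56  91  96  95 101  98  97  98  98  98 100 100  99  99  98  97 101  99  99  98  99  98 103 101 100  98 100 103  99 102
240  94  95  93  94  87  68  81  82  78  83  76  93  96  97  97  97  99  97 101  97  98  97  97  99  99  99 100 100  98 100 100 102 100  99  97 101  98 100  98  99
241  98  98  98  98
[... 7344 characters left out ...]
 143 142 145 143
286 110 106 110 108 108 107 112 105 154 151 156 152 153 150 149 150 152 149 148 146 139 141 137 144 135 144 134 109 105 135 135 139 142 138 140 140 140 139 140 141
287 103 103 104 102 100  99  99 100 143 140 139 137 139 139 139 139 140 138 140 140 140 139 141 141 142 140 142 144 145 141 141 142 140 141 141 141 141 139 140 138
288  97  96  97  93  97  93  96 141 140 139 138 138 138 140 141 140 142 140 142 141 139 141 138 137 139 140 139 140 141 142 140 140 138 138 140 141 137 138 138 139
289 101 101 101  98  96  97 100 143 142 141 141 142 139 142 140 140 140 142 138 138 141 139 138 139 140 141 142 138 142 139 141 142 142 141 142 144 146 147 145 145
[ 91  88 104] [ 97  94 109]
```

```bash
python3 - <<'E'
from h import *
for n in P:
    p=P[n];print(n,"C",(-cv2.Rodrigues(p["rvec"])[0].T@p["tvec"]).round(3))
t=cv2.imread("pics/top0.png");s=cv2.imread("pics/side0.png")
bt=sorted(blobs(t.max(2)<50,(150,235,100,35)),key=lambda b:b[0][0])
m=cv2.morphologyEx((s.max(2)<50).astype(np.uint8),cv2.MORPH_OPEN,np.ones((9,9)))
bs=sorted(blobs(m,(245,320,60,105)),key=lambda b:-b[0][1])
print(len(bs))
for y in range(320,392,3): print(y,''.join('#' if v<35 else '+' if v<50 else '.' for v in s[y,255:305].max(1)))
for y in range(240,260): print(y,''.join('#' if v<35 else '+' if v<50 else '.' for v in t[y,155:240].max(1)))
# handles on plane z=.10 from top view
for b in bt:
    print(b[0],plane("top",[b[0]],.1025))
q=plane("top",[bt[0][0],bt[2][0]],.1);d=q[0]-q[1];print("rack y yaw",np.degrees(np.arctan2(d[1],d[0])),np.linalg.norm(d))
# seam edges per column
g=cv2.GaussianBlur(t.astype(float).sum(2)/3,(5,1),0)
A=[];B=[]
for u in range(352,396):
    v0=int(258.5+(u-380)*.27)
    col=g[v0-6:v0+8,u]; c2=np.interp(np.arange(0,13.01,.1),np.arange(14),col)
    k=c2.argmin()
    a=np.where(c2[:k]>82)[0]; b=np.where(c2[k:]>89)[0]
    a2=a[-1] if len(a) else np.nan
    A.append((u,v0-6+.1*a2));B.append((u,v0-6+.1*(k+b[0])))
for E in(A,B):
    E=np.array(E);E=E[~np.isnan(E[:,1])]
    f=np.polyfit(E[:,0],E[:,1],1)
    r=E[:,1]-np.polyval(f,E[:,0]);ok=abs(r)<.6;f=np.polyfit(E[ok,0],E[ok,1],1);print(f,ok.sum(),np.polyval(f,380))
    for z in(.106,.114):
        q=plane("top",[[352,np.polyval(f,352)],[396,np.polyval(f,396)]],z);d=q[0]-q[1];print(z,q,np.degrees(np.arctan2(d[1],d[0])))
E
```

```text
top C [ 0.317 -0.13   1.295]
side C [0.376 0.935 0.875]
2
320 ..................................................
323 ..................................................
326 ..............................####++..............
329 ..........................++#+#++++++++...........
332 ..........................+##++++++++++...........
335 ..........................#####++##+++++..........
338 .........................+#####+##++#+++..........
341 ..........................############+++.........
344 .........................###########+##+..........
347 ........................+############++...........
350 ...................++++++##+++++++++++............
353 ..................+++#+++#+++.....................
356 .................+#++++##++++.....................
359 ................+++++#+##++++.....................
362 ...............++#+++#+++++###....................
365 .............+#++++++++#++###+....................
368 .............###+++++++++++##+....................
371 .............+##+#######++#++.....................
374 .............+#########++###....................
[... 2002 characters left out ...]
...........................................................................
[170.24242424 249.05050505] [[0.57123729 0.31305836]]
[197.03508772 247.76608187] [[0.57283969 0.24032932]]
[225.82242991 248.14018692] [[0.56969495 0.16204823]]
rack y yaw 89.41483164249314 0.1513344856979637
[  0.27710619 152.24391939] 41 257.54427303675317
0.106 [[ 0.55524149 -0.17974784]
 [ 0.5187495  -0.29648005]] 72.64008071399466
0.114 [[ 0.55363694 -0.17941635]
 [ 0.51739037 -0.29536346]] 72.64008071399462
[  0.26328788 160.61134333] 41 260.6607364971334
0.106 [[ 0.54562203 -0.17941976]
 [ 0.51089534 -0.29605622]] 73.41991825428208
0.114 [[ 0.54408217 -0.17909048]
 [ 0.50958904 -0.29494249]] 73.41991825428198
```

```bash
python3 - <<'E'
from h import *
s=cv2.imread("pics/side0.png");m=s.max(2)<50
m[:350]=0;m[350:353,279:]=0
b=blobs(m,(265,345,25,45))[0];print(b[0],b[1]);print("blade",tri([197.035,247.766],b[0]))
# handle top edges: side view ridge top vs table for height check
a=np.radians(73.0-90);n=np.array([np.cos(a),np.sin(a)]);y=np.array([-np.sin(a),np.cos(a)])
for e in([347,254.5],[401.5,269.5]),([351,241],[404,255.5]),([355.5,251.5],[394.5,263]):
    q=plane("top",e,.108);print(q@y,(q@y).mean(),np.ptp(q@y))
fb=np.array([.5370,-.2381]);print("fb.n",fb@n,"lip a",np.array([.5268,-.2370])@n)
s2=s[180:300,290:390]
bb=blobs((s.max(2)<50),(310,220,40,40));print([(x[0],x[1]) for x in bb])
E
```

```text
[275.85209713 367.63576159] 453
blade [0.57128634 0.24041725 0.10171861]
[-3.36140864e-06 -1.50705029e-01] -0.07535419498359469 0.15070166714991512
[-0.00069846 -0.14811962] -0.07440903554291198 0.14742116007957712
[-0.01989079 -0.12849385] -0.07419232032487968 0.108603057313455
fb.n 0.5831493568466337 lip a 0.5730734394606157
[(array([330.28472222, 240.80324074]), np.int32(432))]
```

Careful with the scale: shifts go in shares of 50 mm and turns go in shares of 2 pi rad. That gives: -0.14 rad / 6.2832 = -0.0223.

```bash
echo '[[[0, 0, 0], [0, 0, -0.0223], 1], [[0, 0, 0], [0, 0, -0.0223], 1], [[0, 0, 0], [0, 0, -0.0223], 1], [[0, 0, 0], [0, 0, -0.0223], 1], [[0, 0, 0], [0, 0, -0.0223], 1], [[0, 0, 0], [0, 0, -0.0223], 1], [[0, 0, 0], [0, 0, -0.0223], 1], [[0, 0, 0], [0, 0, -0.0221], 1]]' | python3 steer.py 20
echo '[[[0.9, 0.3, 0], [0, 0, 0], 1], [[0.9, 0.3, 0], [0, 0, 0], 1], [[0.9, 0.3, 0], [0, 0, 0], 1], [[0.9, 0.3, 0], [0, 0, 0], 1], [[0.9, 0.3, 0], [0, 0, 0], 1], [[0.9, 0.3, 0], [0, 0, 0], 1], [[0.9, 0.3, 0], [0, 0, 0], 1], [[0.9, 0.3, 0], [0, 0, 0], 1], [[0.9, 0.3, 0], [0, 0, 0], 1], [[0.9, 0.3, 0], [0, 0, 0], 1]]' | python3 steer.py
```

```text
time: 0.9
tool_pos: [0.2886, -0.6101, 0.2352]
tcp_rot: [-3.141, -0.001, 1.567]
force: [-1.1, 1.4, -0.5]
width: 1.002
grip_force: 0.0
time: 1.9
tool_pos: [0.4432, -0.1598, 0.2356]
tcp_rot: [3.141, 0.0, 1.561]
force: [0.5, -0.4, 0.2]
width: 0.996
grip_force: 0.0
```

Converted, 0.045 m is 0.9, 0.02 m is 0.4.

```bash
echo '[[[0.9, 0.3, 0], [0, 0, 0], 1], [[0.9, 0.3, 0], [0, 0, 0], 1], [[0.9, 0.3, 0], [0, 0, 0], 1], [[0.9, 0.3, 0], [0, 0, 0], 1], [[0.9, 0.3, 0], [0, 0, 0], 1], [[0.9, 0.3, 0], [0, 0, 0], 1], [[0.9, 0.3, 0], [0, 0, 0], 1], [[0.9, 0.3, 0], [0, 0, 0], 1], [[0.4, 0.2, 0], [0, 0, 0], 1], [[0, 0, 0], [0, 0, 0], 1]]' | python3 steer.py; python3 -c "
from plant import ctrl, imaging, workorder
s=ctrl.get_state();print(s['time'],s['tool_pos'],s['tcp_rot'],s['joints'],s['force'])"
```

```text
time: 2.9
tool_pos: [0.5772, 0.2194, 0.2345]
tcp_rot: [-3.14, 0.0, 1.563]
force: [-0.6, 0.4, -0.1]
width: 1.0
grip_force: 0.0
2.9 [0.57721131 0.21940881 0.2344543 ] [-3.13996568e+00  2.55868126e-04  1.56343806e+00] [ 3.21812542e-01 -7.31745689e-03  1.57179165e+00  2.83809904e-04
  1.57874079e+00  3.29173045e-01] [-0.58513102  0.3602441  -0.11597939]
```

Converted, 0.03 m is 0.6, 0.021 m is 0.42.

```bash
echo '[[[0.42, -0.12, 0.6], [0, 0, 0], 1], [[0, 0, 0.6], [0, 0, 0], 1], [[0, 0, 0.6], [0, 0, 0], 1], [[0, 0, 0.5], [0, 0, 0], 1], [[0, 0, 0.32], [0, 0, 0], 1], [[0, 0, 0], [0, 0, 0], 1]]' | python3 steer.py; python3 - <<'E'
from h import *
cv2.imwrite("pics/t1.png",imaging.camera("top"));s=imaging.camera("side");cv2.imwrite("pics/s1.png",s)
cv2.imwrite("pics/s1z.png",cv2.convertScaleAbs(cv2.resize(s[280:430,190:390],(800,600),interpolation=cv2.INTER_CUBIC),alpha=1.4))
E
```

```text
time: 3.5
tool_pos: [0.5702, 0.2372, 0.1025]
tcp_rot: [-3.139, 0.001, 1.56]
force: [0.5, 0.4, -0.1]
width: 0.998
grip_force: 0.0
```

View pics/s1z.png

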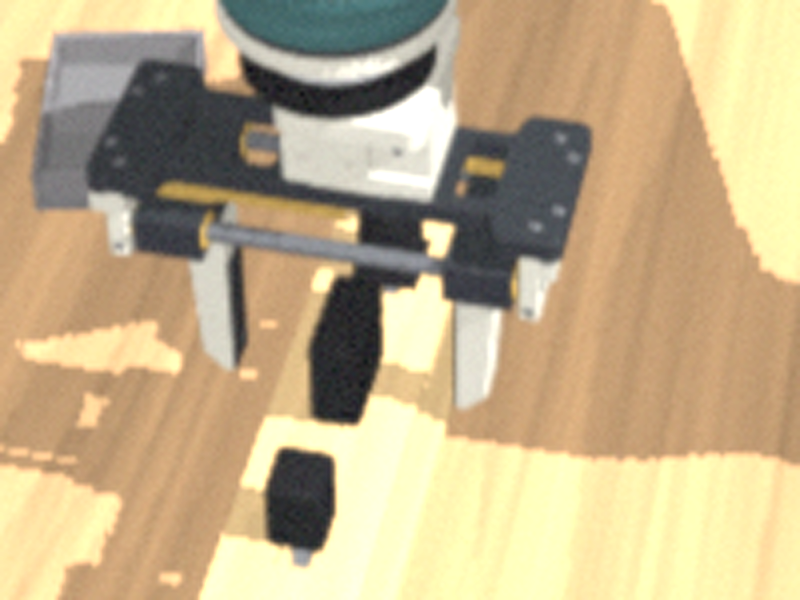

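The jaws straddle the blade handle, crop (345,350), clear of the nut driver at crop (300,500). I'll close on it now.

Converted, 0.003 m is 0.06, 0.001 m is 0.02.

```bash
echo '[[[0.06, 0.02, 0], [0, 0, 0], 0.5], [[0, 0, 0], [0, 0, 0], 0.2], [[0, 0, 0], [0, 0, 0], 0.1], [[0, 0, 0], [0, 0, 0], 0.1], [[0, 0, 0], [0, 0, 0], 0.1], [[0, 0, 0], [0, 0, 0], 0.1], [[0, 0, 0], [0, 0, 0], 0.1], [[0, 0, 0], [0, 0, 0], 0.1]]' | python3 steer.py 40;echo '[[[0, 0, 0], [0, 0, 0], 0.1], [[0, 0, 0], [0, 0, 0], 0.1], [[0, 0, 0], [0, 0, 0], 0.1]]' | python3 steer.py
```

```text
time: 4.4
tool_pos: [0.5721, 0.241, 0.1046]
tcp_rot: [-3.142, 0.0, 1.561]
force: [0.9, 0.2, 0.5]
width: 0.364
grip_force: 0.0
time: 4.7
tool_pos: [0.5719, 0.241, 0.1046]
tcp_rot: [-3.141, 0.0, 1.561]
force: [-3.5, -0.1, 1.7]
width: 0.235
grip_force: 40.0
```

Converted, -0.03 m is -0.6, -0.02 m is -0.4.

```bash
echo '[[[0, 0, -0.1], [0, 0, 0], 0.1], [[0, 0, -0.3], [0, 0, 0], 0.1], [[0, 0, -0.4], [0, 0, 0], 0.1], [[0, 0, -0.6], [0, 0, 0], 0.1], [[0, 0, -0.6], [0, 0, 0], 0.1], [[0, 0, -0.6], [0, 0, 0], 0.1], [[0, 0, 0], [0, 0, 0], 0.1], [[0, 0, 0], [0, 0, 0], 0.1], [[0, 0, 0], [0, 0, 0], 0.1]]' | python3 steer.py
python3 -c "
from h import *
cv2.imwrite('pics/t2.png',imaging.camera('top'))
s=imaging.camera('side');cv2.imwrite('pics/s2.png',s)
cv2.imwrite('pics/s2z.png',cv2.convertScaleAbs(cv2.resize(s[250:430,190:430],(800,600),interpolation=cv2.INTER_CUBIC),alpha=1.4))
st=ctrl.get_state();print(st['tool_pos'],st['force'],st['grip_force'],st['time'])"
```

```text
time: 5.6
tool_pos: [0.5719, 0.2409, 0.2339]
tcp_rot: [-3.141, 0.0, 1.561]
force: [-0.6, 0.2, -1.0]
width: 0.235
grip_force: 40.0
[0.57181926 0.2408786  0.23354185] [-0.01746557  0.58495129 -0.84804397] 39.99875843524933 5.7
```

View pics/s2z.png

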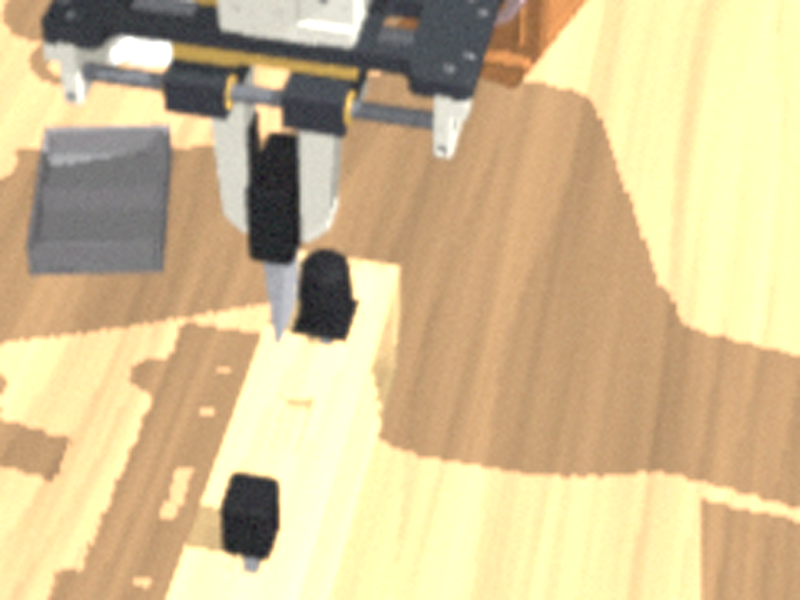

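The blade is held upright and clear of the rack, with its tip near side pixel (274,352). The other tools are still in their slots.

Converted, 0.1 rad / 6.2832 = 0.0159.

```bash
echo '[[[0, 0, 0], [0, 0, 0.0159], 0.1], [[0, 0, 0], [0, 0, 0.0159], 0.1], [[0, 0, 0], [0, 0, 0.0138], 0.1], [[0, 0, 0], [0, 0, 0], 0.1]]' | python3 steer.py
echo '[[[-0.6, 0.18, 0], [0, 0, 0], 0.1], [[-0.84, 0.18, 0], [0, 0, 0], 0.1], [[-0.84, 0.18, 0], [0, 0, 0], 0.1], [[-0.84, 0.18, 0], [0, 0, 0], 0.1], [[-0.84, 0.18, 0], [0, 0, 0], 0.1], [[-0.84, 0.18, 0], [0, 0, 0], 0.1], [[-0.84, 0.18, 0], [0, 0, 0], 0.1], [[-0.84, 0.18, 0], [0, 0, 0], 0.1], [[-0.84, 0.18, 0], [0, 0, 0], 0.1], [[-0.84, 0.18, 0], [0, 0, 0], 0.1], [[-0.84, 0.18, 0], [0, 0, 0], 0.1], [[-0.44, 0.09, 0], [0, 0, 0], 0.1]]' | python3 steer.py
echo '[[[0, 0, 0], [0, 0, 0], 0.1], [[0, 0, 0], [0, 0, 0], 0.1], [[0, 0, 0], [0, 0, 0], 0.1], [[0, 0, 0], [0, 0, 0], 0.1]]' | python3 steer.py
python3 - <<'E'
from h import *
t=imaging.camera('top');s=imaging.camera('side');cv2.imwrite('pics/t3.png',t);cv2.imwrite('pics/s3.png',s)
st=ctrl.get_state();p=st['tool_pos'];print(p,st['tcp_rot'],st['force'],st['grip_force'],st['time'])
d=np.array([.5328,-.2410])-p[:2];y=st['tcp_rot'][2];print("dx,dy",d@[np.cos(y),np.sin(y)],d@[np.sin(y),-np.cos(y)])
print("exp tip px",proj("side",[[*p[:2],p[2]-.082],[.5328,-.241,.106]]))
cv2.imwrite('pics/s3z.png',cv2.convertScaleAbs(cv2.resize(s[140:290,250:450],(800,600),interpolation=cv2.INTER_CUBIC),alpha=1.5))
E
```

```text
time: 6.1
tool_pos: [0.572, 0.2409, 0.2338]
tcp_rot: [-3.141, 0.001, 1.272]
force: [0.3, 0.9, -1.6]
width: 0.233
grip_force: 40.0
time: 7.3
tool_pos: [0.5322, -0.2434, 0.234]
tcp_rot: [-3.141, 0.0, 1.275]
force: [0.2, 0.3, -2.1]
width: 0.233
grip_force: 40.0
time: 7.7
tool_pos: [0.5332, -0.2396, 0.2347]
tcp_rot: [3.141, -0.0, 1.276]
force: [-0.4, 0.9, -1.4]
width: 0.234
grip_force: 40.0
[ 0.5331475  -0.23980942  0.23474878] [ 3.14144106e+00 -9.78354622e-06  1.27532650e+00] [ 0.57618015 -0.60336129 -0.60866995] 39.99889612197876 7.8
dx,dy -0.0012401708767834764 1.4240021197746303e-05
exp tip px [[344.54370952 196.07271501]
 [343.94855914 213.47076604]]
```

View pics/s3z.png

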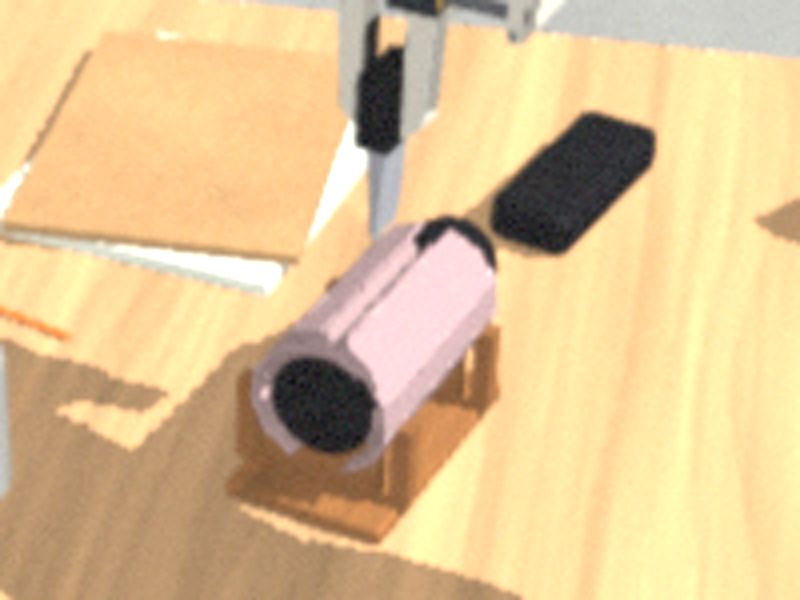

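The blade hangs over the seam, with its tip near side pixel (345,199). The lit seam stripe runs from about (335,222) to (357,198). I'll cross-check the seam's height and lateral position from this view.

```bash
python3 - <<'E'
from h import *
s=cv2.imread('pics/s3.png');g=s.sum(2)/3
pts=[]
for v in range(203,221):
    u0=335+(222.5-v)*.9; c=range(int(u0)-5,int(u0)+7); r=g[v,list(c)]
    w=np.clip(np.median(r)-12-r,0,None); pts.append((np.dot(w,list(c))/w.sum() if w.sum() else np.nan,v))
    if v%4==0: print(v,int(u0)-5,r.astype(int))
pts=np.array(pts);pts=pts[~np.isnan(pts[:,0])];f=np.polyfit(pts[:,1],pts[:,0],1);L=np.array([[np.polyval(f,v),v] for v in(203,220)]);print(L)
a=np.radians(-17);n=np.array([np.cos(a),np.sin(a)])
for z in(.1,.106,.114):
    q=plane("side",L,z);d=q[0]-q[1];print(z,q@n,np.degrees(np.arctan2(d[1],d[0])))
# blade yaw / lateral in the same view: steel centre
E
```

```text
204 346 [123 139 144 149 150 150 139 129 118 145 156 156]
208 343 [137 144 149 153 149 144 127 120 138 154 158 157]
212 339 [130 125 145 150 153 150 125 115 124 144 157 156]
216 335 [119 135 145 149 150 147 129 114 126 152 161 158]
220 332 [138 142 152 151 148 143 127 124 138 152 156 158]
[[352.74663473 203.        ]
 [336.69788447 220.        ]]
0.1 [0.58560451 0.58623214] -107.43458185504971
0.106 [0.58174088 0.58236366] -107.43458185504966
0.114 [0.57658938 0.57720568] -107.43458185504964
```

Converted, 0.015 m is 0.3, -0.001 m is -0.02.

```bash
echo '[[[-0.02, 0, 0.3], [0, 0, 0], 0.1], [[0, 0, 0.3], [0, 0, 0], 0.1], [[0, 0, 0], [0, 0, 0], 0.1], [[0, 0, 0], [0, 0, 0], 0.1]]' | python3 steer.py 50; for i in 1 2; do echo '[[[0, 0, 0.08], [0, 0, 0], 0.1], [[0, 0, 0.08], [0, 0, 0], 0.1], [[0, 0, 0], [0, 0, 0], 0.1]]' | python3 steer.py|egrep 'pos|force'; done;  echo '[[[0, 0, 0.06], [0, 0, 0], 0.1], [[0, 0, 0.06], [0, 0, 0], 0.1], [[0, 0, 0], [0, 0, 0], 0.1]]' | python3 steer.py|egrep 'pos|force'
```

```text
time: 8.2
tool_pos: [0.5324, -0.2414, 0.2038]
tcp_rot: [-3.14, -0.0, 1.274]
force: [0.8, 0.2, 0.7]
width: 0.235
grip_force: 50.0
tool_pos: [0.5325, -0.2415, 0.1961]
force: [0.2, -0.1, -1.1]
grip_force: 50.0
tool_pos: [0.5325, -0.2415, 0.1879]
force: [-0.2, -0.5, -0.3]
grip_force: 50.0
tool_pos: [0.5325, -0.2415, 0.1821]
force: [0.1, -0.8, -0.0]
grip_force: 50.0
```

Converted, 0.003 m is 0.06.

```bash
f(){ python3 -c "
from plant import ctrl, imaging, workorder
s=ctrl.get_state();print(s['tool_pos'].round(4) if hasattr(s['tool_pos'],'round') else s['tool_pos'],[round(float(v),2) for v in s['force']])"; }
echo '[[[0, 0, 0.06], [0, 0, 0], 0.1], [[0, 0, 0.06], [0, 0, 0], 0.1], [[0, 0, 0], [0, 0, 0], 0.1]]' | python3 steer.py>/dev/null;f; echo '[[[0, 0, 0.04], [0, 0, 0], 0.1], [[0, 0, 0.04], [0, 0, 0], 0.1], [[0, 0, 0], [0, 0, 0], 0.1]]' | python3 steer.py>/dev/null;f;echo '[[[0, 0, 0.04], [0, 0, 0], 0.1], [[0, 0, 0.04], [0, 0, 0], 0.1], [[0, 0, 0], [0, 0, 0], 0.1]]' | python3 steer.py>/dev/null;f
```

```text
[ 0.5326 -0.2415  0.1761] [0.48, -0.22, -1.4]
[ 0.5327 -0.2416  0.1724] [0.18, -0.24, -2.04]
[ 0.5327 -0.2416  0.1685] [0.6, -0.93, -1.69]
```

Converted, 0.002 m is 0.04.

```bash
f(){ python3 -c "
from plant import ctrl, imaging, workorder
s=ctrl.get_state();print(s['tool_pos'].round(4),s['force'].round(2),s['time'])"; }
echo '[[[0, 0, 0.04], [0, 0, 0], 0.1], [[0, 0, 0], [0, 0, 0], 0.1], [[0, 0, 0], [0, 0, 0], 0.1]]' | python3 steer.py>/dev/null;f; echo '[[[0, 0, 0.04], [0, 0, 0], 0.1], [[0, 0, 0], [0, 0, 0], 0.1], [[0, 0, 0], [0, 0, 0], 0.1]]' | python3 steer.py>/dev/null;f;echo '[[[0, 0, 0.04], [0, 0, 0], 0.1], [[0, 0, 0], [0, 0, 0], 0.1], [[0, 0, 0], [0, 0, 0], 0.1]]' | python3 steer.py>/dev/null;f
```

```text
[ 0.5327 -0.2416  0.1666] [ 1.13 -0.8   0.  ] 10.3
[ 0.5327 -0.2416  0.1647] [ 1.11 -0.95  1.46] 10.6
[ 0.5328 -0.2416  0.1628] [ 0.91 -1.13  4.34] 10.9
```

Converted, 0.002 m is 0.04.

```bash
echo '[[[0, 0, 0.04], [0, 0, 0], 0.1], [[0, 0, 0], [0, 0, 0], 0.1], [[0, 0, 0], [0, 0, 0], 0.1], [[0, 0, 0], [0, 0, 0], 0.1], [[0, 0, 0], [0, 0, 0], 0.1]]' | python3 steer.py
python3 - <<'E'
from h import *
t=imaging.camera('top');s=imaging.camera('side');cv2.imwrite('pics/t4.png',t)
F=[ctrl.get_state()['force']]
for i in range(4): imaging.camera('side');F.append(ctrl.get_state()['force'])
print(np.mean(F,0))
cv2.imwrite('pics/s4z.png',cv2.convertScaleAbs(cv2.resize(s[140:290,250:450],(800,600),interpolation=cv2.INTER_CUBIC),alpha=1.5))
E
```

```text
time: 11.4
tool_pos: [0.5328, -0.2416, 0.1609]
tcp_rot: [3.141, 0.0, 1.274]
force: [1.5, -0.7, 5.2]
width: 0.236
grip_force: 50.0
[ 1.11932698 -0.44090099  4.78709004]
```

View pics/s4z.png

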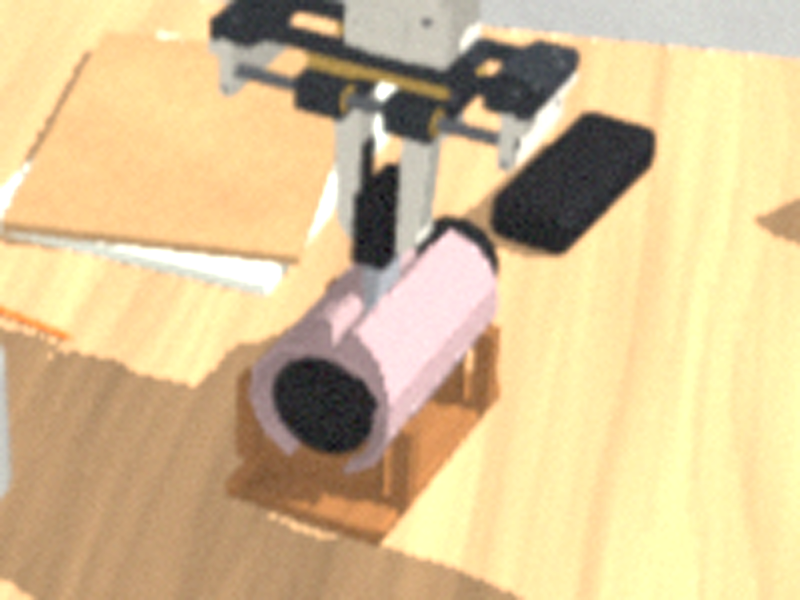

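The blade stands upright in the seam, near side pixel (344,207), with the fingers well above the casing. Steady drag is about 6 N, which puts the spread at roughly 1 mm.

```bash
python3 -c "
from plant import ctrl, imaging, workorder
print(workorder.close_job())"
```

```text
the job is handed in; nothing more can be done
None
```

I handed the job in with the blade gripped, upright and still, about 27 mm deep in the middle of the seam; drag is about 6 N, so I estimate the spread at about 1 mm, and no pass/fail verdict came back.

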